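# Press home the tin lid that rocks

## Task

Four identical paint tins stand in the wooden rack, and under one of their lids the inner seal has not been pushed in, so that lid stands slightly proud and rocks. With closed fingertips press lightly near the edge of one lid after another until you find the one that rocks, then press that lid down in the middle until it is fully home and level like the others. Only touch the lids: do not pick up or drag off any lid, leave the other three fully home, and do not disturb the things beside the rack.

Things in the scene. Friction and masses are not known exactly. Their poses are not given: they have to be found in the camera images.
- rack: fixed wooden rack: plywood base, an end cheek 50 mm high at each end, thin dowels before and behind the tins; 88 mm deep (its x), 368 mm long (its y), origin in the middle of its underside. Four plain tins 66 mm wide stand fast in it at its y = -126, -42, 42 and 126 mm; their rims are 67 mm above the counter. It stands turned by -0.1 to 0.17 rad.
- lid_a: one of four identical round slip-on tinplate lids: 74 mm across, top panel 3 mm thick, a skirt 12 mm deep with 2 mm of slack round the tin, about 40 g, loose. Origin: middle of the flat top face, z up. Fully home, the top face is 70 mm above the counter and does not move under a finger. Which lid stands where in the row, and which one rocks, differs each time.
- lid_b: another of the four, same as lid_a (origin: middle of its top face). The one lid that rocks stands level, 3.5 mm higher than home (73.5 mm). Lightly pressed (under 4 N) 20 to 30 mm from its middle it tips by about 0.12 rad: the pressed edge goes down onto the rim, the opposite edge up; let go, it comes level again.
- lid_c: another of the four, same as lid_a (origin: middle of its top face). Pressed in the middle, the lid that rocks gives way at about 15 N, goes down 3.5 mm with steady resistance to a firm stop at home height, and stays down; near the edge a light press only tips it.
- lid_d: another of the four, same as lid_a (origin: middle of its top face)
- paint_jar: bystander: small open glass jar of red paint, 49 mm wide, 62 mm high, standing on the counter off the left (+y) end of the rack; origin in the middle of its underside; leave it alone. Behind it a tall shelf unit stands on the counter, its front about 0.58 m ahead of the robot, and wall cabinets hang 0.48 m above the back of the counter: keep the wrist clear of both
- block: bystander: sanding block, 60 x 105 x 33 mm, on the counter off the right (-y) end of the rack; origin in the middle of its underside; leave it alone
Not all that is in view belongs to the job. Leave any pink look-alike of the lid_b alone.

How it is judged:
By the outcome, as a careful person would: the job done as asked, in the order asked, and still so for the second after the job is handed in, with the robot touching nothing.
It also fails if it takes over 45 s, if anything falls off the work surface, if the arm or the gripper's body presses on something with over 40 N, if the wrist force passes 120 N, or if a joint passes its speed limit or range.

## Robot

A 7-joint arm with a two-finger parallel gripper is mounted at the origin on a cart in front of the work surface, level with it; the furniture and walls round the work are solid. World frame = base frame: x ahead of the robot, y to its left, z up, the work surface at z = 0. Lengths are in m, angles in rad, forces in N, time in s.
With the tool pointing down it reaches from about 0.4 to 0.85 m from the base axis. Payload 10.4 kg.
Tool frame: the origin (TCP) lies midway between the tips of the shut fingers; the grasp point (between the pads) lies 19 mm behind it; z points along the fingers, y is the line along which they close (so a half turn about z gives the same grasp; the last joint's range is limited). The gripper opens to 87 mm and grips with 3 to 60 N. Pads are 19 mm wide; open, the fingers measure 117 mm over their backs; the gripper's body (75 mm by 190 mm) begins 51 mm behind the grasp point.
Start: joints at [-1.133, 0.332, -0.065, 1.46, 0.022, 1.35, -0.088], TCP at [0.278, 0.56, 0.223] pointing down, gripper open.
Joint ranges: [-2.6, 2.6], [-0.5, 2.12], [-1.47, 1.34], [0.16, 2.42], [-1.27, 4.41], [0.06, 2.06], [-2.6, 2.6]. Speed limits (rad/s): [2.22, 2.22, 2.79, 2.79, 3.14, 3.14, 3.14].

## Interface

Orientations are given as a unit quaternion [x, y, z, w].
In Python, from bench import r gives the robot as it stands.
- The arm moves only by the tool carry_out, never from a script. Its argument "steps" is a list that holds one entry, the list of rows, each a list of 6 numbers: the shift along the tool's x, y, z in cm, then the turn, a rotation vector about the tool's x, y, z in rad. In form: [[[dx, dy, dz, wx, wy, wz], ...]]. A call has 1 to 20 rows; each row is the pose to reach, as a shift and turn from the pose commanded when the call began, along the tool's axes at that moment; what a row does not reach only later rows make up. A row lasts 1/12 s, in which the tool goes at most 41.7 mm and 7.16 degrees, less where a joint would pass 70% of its speed; a pose out of reach is approached as far as the arm can. A call with a gripper value outside its range is refused whole. "hand" is the closure, from -1 (fully open) to 1 (shut), set as the call begins (left out, the last holds). The fingers move at their own pace and stop on an object; "squeeze" is the grip in N (left out, the last holds). Time passes only in rows, so rows that repeat a pose let the fingers close. It gives the time, the measured TCP pose, the force, the opening and the grip force at its end, in the units of the state.
- r.read_state(): the state, without advancing time (a new reading comes with each control period).
- r.camera(name): name is "side" or "top" or "wrist"; returns the picture (384x512x3 uint8, red, green, blue); there is no depth.
- r.camera_params(name): a dict with "fx", "fy", "cx", "cy" (pixels), "D" ([k1, k2, p1, p2, k3] as OpenCV has them; the pictures are not rectified), "view" (4x4, takes a point from world to camera coordinates). Camera axes: x right, y up, looking along -z (the intrinsics and any distortion apply to the point x, -y, -z); pixel columns grow to the right and rows downward; lengths in m; the calibration is good to about 2 mm. A picture is of the moment at which its call begins: read the wrist's pose just before it. camera_params takes no time and is no camera call; for the wrist camera it gives the pose at the moment of the call.
- r.close_job(): hands the job in; it is judged then, once.
The state is a dict: "time": time; "joint_positions": joint angles; "joint_vel": joint speeds; "joint_torque": joint torques, N m; "ee_pos": TCP position; "eef_rot": TCP orientation; "ft_force": force on the tool from outside, world axes, zero at the start; "torque": the same for the moment, N m; "width": finger opening in m; "grip_force": force on a finger pad.
Only numpy, scipy, OpenCV 4.12 (cv2) and the standard library are available. Lean on these libraries where they do the work, as an engineer would, in place of code of your own. Each camera call takes 0.05 s, during which the arm holds its last target. There are 200 camera calls.

## Working session

There is one attempt and no reset: what is moved stays moved. The work goes in short steps, Python scripts to look and compute and a tool call to move; the robot and the scene stay as the last step left them, time stands still between calls to the robot, and variables do not carry over. Pictures are saved under pics/ and viewed, at most 10 in all, crops included, and the job is handed in when it is done.

Besides the shell and the picture viewer there is one more tool, called after ">>>" as name(argument=value, ...) on one line, values as JSON. carry_out: Moves the arm, as the interface text tells. Its arguments: {"type":"object","properties":{"steps":{"type":"array","items":{"type":"array","items":{"type":"array","items":{"type":"number"}}}},"hand":{"type":"number"},"squeeze":{"type":"number"}},"required":["steps"]}

```bash
mkdir -p pics
python3 - <<'E'
from bench import r
import cv2,numpy as np
print(r.read_state())
for n in("top","side"):
    p=r.camera_params(n);print(n,{k:np.round(v,4).tolist() for k,v in p.items()})
    im=r.camera(n);cv2.imwrite(f"pics/{n}0.png",im[:,:,::-1])
E
```

```text
{'time': 0.0, 'joint_positions': array([-1.13264521,  0.33289802, -0.06471473,  1.46096522,  0.02158079,
        1.34992157, -0.08849153]), 'joint_vel': array([ 0.00112022, -0.0013337 , -0.00113504,  0.00066736,  0.00067776,
        0.00129944,  0.00061837]), 'joint_torque': array([ 1.06421478e-03, -6.23270202e+01,  2.52293749e-02, -3.89894521e+01,
       -6.12200168e-02,  3.97442188e-02,  1.28635734e-04]), 'ee_pos': array([0.27769921, 0.55946159, 0.22172625]), 'eef_rot': array([ 2.28323804e-01,  9.73584963e-01, -7.33977146e-04, -1.47845179e-04]), 'ft_force': array([-0.12345378,  0.03801054,  0.25991239]), 'torque': array([-0.01292104,  0.02709892,  0.01124712]), 'grip_force': 0.0, 'width': 0.08733673860181444}
top {'fx': 414.7365, 'fy': 414.7365, 'cx': 254.2316, 'cy': 196.6661, 'D': [-0.0627, 0.0, 0.0, 0.0, 0.0], 'view': [[0.0143, -0.9995, -0.027, -0.0839], [0.9837, 0.0092, 0.1795, -0.5224], [-0.1792, -0.0291, 0.9834, -1.0352], [0.0, 0.0, 0.0, 1.0]]}
side {'fx': 399.9617, 'fy': 399.9617, 'cx': 254.5192, 'cy': 193.7251, 'D': [-0.1304, 0.0, 0.0, 0.0, 0.0], 'view': [[0.9533, -0.3017, -0.0161, -0.4995], [0.205, 0.6068, 0.768, -0.0973], [-0.222, -0.7354, 0.6403, -1.0527], [0.0, 0.0, 0.0, 1.0]]}
```

View pics/top0.png

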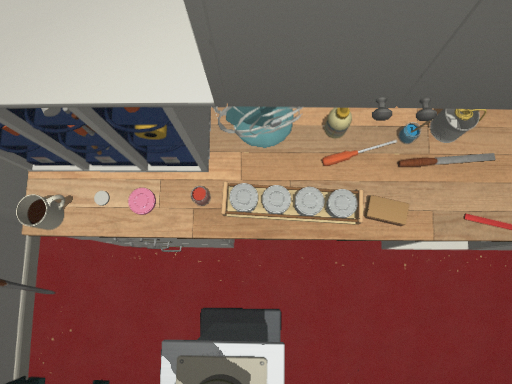

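View pics/side0.png

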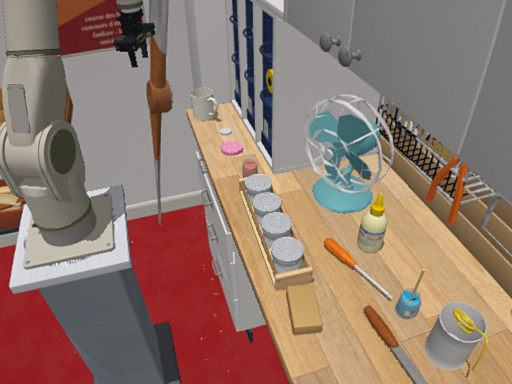

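The top view shows four grey lids at about (244,197), (276,199), (309,201) and (342,203). The jar is at (200,195), the block at (387,209), and a pink look-alike at (142,201), which I'll leave alone. The grey four stand in the rack, so they are the lids meant. I'll measure them now, with one enlarged crop to confirm.

```bash
cat > h.py <<'E'
import numpy as np,cv2
from scipy.spatial.transform import Rotation as R
from bench import r
def ray(n,uv,z,p=None):
    p=p or r.camera_params(n);V=np.array(p["view"]);K=np.array([[p["fx"],0,p["cx"]],[0,p["fy"],p["cy"]],[0,0,1]])
    q=cv2.undistortPoints(np.array(uv,float).reshape(-1,1,2),K,np.array(p["D"],float)).reshape(-1,2)
    d=np.c_[q[:,0],-q[:,1],-np.ones(len(q))]@V[:3,:3];c=-V[:3,:3].T@V[:3,3]
    return c+d*((z-c[2])/d[:,2])[:,None]
def proj(n,P,p=None):
    p=p or r.camera_params(n);V=np.array(p["view"]);K=np.array([[p["fx"],0,p["cx"]],[0,p["fy"],p["cy"]],[0,0,1]])
    c=np.atleast_2d(P)@V[:3,:3].T+V[:3,3];c=c*[1,-1,-1]
    return cv2.projectPoints(c,np.zeros(3),np.zeros(3),K,np.array(p["D"],float))[0].reshape(-1,2)
def totool(target,rot=None):
    s=r.read_state();return R.from_quat(s["eef_rot"]).inv().apply(np.array(target)-s["ee_pos"])*100
E
python3 - <<'E'
from h import *
im=cv2.imread("pics/top0.png")
P=ray("top",[(244,197),(276,199),(309,201),(342,203)],.07);print(P.round(4))
print(np.linalg.norm(np.diff(P,axis=0),axis=1))
t=np.linspace(0,2*np.pi,60)
x0,y0,S=180,165,4
big=cv2.resize(im[y0:y0+75,x0:x0+190],None,fx=S,fy=S,interpolation=cv2.INTER_CUBIC)
for c in P:
    ring=c+np.c_[.037*np.cos(t),.037*np.sin(t),0*t]
    q=(proj("top",ring)-[x0,y0]+.5)*S
    cv2.polylines(big,[q.astype(int)],True,(0,0,255),1)
cv2.imwrite("pics/crop1.png",big)
E
```

```text
[[ 0.5179 -0.0524  0.07  ]
 [ 0.5135 -0.1339  0.07  ]
 [ 0.5092 -0.2176  0.07  ]
 [ 0.5048 -0.3012  0.07  ]]
[0.08166526 0.08383292 0.08365644]
```

View pics/crop1.png

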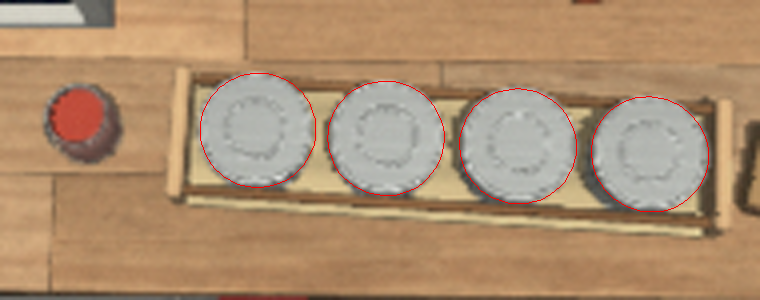

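The circles fit, and the spacing is 82–84 mm against the expected 84 mm. That puts rack yaw at about -0.053. First I move above the -x edge of lid 1 with the fingers shut.

>>> carry_out(steps=[[[-6,-6,0.5,0,0,-0.1],[-9,-9.5,1,0,0,-0.2],[-12,-13,1.5,0,0,-0.3],[-15,-16,2,0,0,-0.409],[-18,-19,2,0,0,-0.409],[-21,-22.5,3,0,0,-0.409],[-24,-26,4,0,0,-0.409],[-27,-29,5,0,0,-0.409],[-29.5,-31.5,6,0,0,-0.409],[-32,-34,7,0,0,-0.409],[-35,-36.5,8,0,0,-0.409],[-38,-39,9,0,0,-0.409],[-41,-41.5,10,0,0,-0.409],[-44,-43.5,10,0,0,-0.409],[-46.2,-45,10,0,0,-0.409],[-46.2,-45,10,0,0,-0.409],[-46.2,-45,10,0,0,-0.409],[-46.2,-45,10,0,0,-0.409],[-46.2,-45,10,0,0,-0.409]]], hand=1, squeeze=20)

```text
time: 1.68
ee_pos: [0.4912, -0.048, 0.1222]
eef_rot: [0.026, 1.0, 0.0, -0.0]
ft_force: [-0.6, 0.5, 0.3]
width: 0.0007
grip_force: 0.0
```

Run:
```python
from h import *
s=r.read_state();print(s["time"],s["ee_pos"],s["ft_force"],s["width"],R.from_quat(s["eef_rot"]).as_matrix().round(4),s["joint_positions"].round(2))
d=np.array([.0526,.9986,0]);e=np.array([.9986,-.0526,0]);c=np.array([.5113,-.1763,.07])
for k in(.126,.042,-.042,-.126):
    L=c+k*d;print(totool(L).round(2),totool(L-.026*e).round(2))
im=r.camera("wrist");p=r.camera_params("wrist")
cv2.imwrite("pics/w1.png",im[:,:,::-1])
```

```text
1.6833 [ 0.49120693 -0.04802729  0.12220018] [-0.60945697  0.49321058  0.29127539] 0.0007157504489331494 [[-9.987e-01  5.150e-02 -9.000e-04]
 [ 5.150e-02  9.987e-01  3.000e-04]
 [ 9.000e-04  2.000e-04 -1.000e+00]] [-0.42  0.13  0.46  1.95 -0.06  1.08  1.58]
[-2.69 -0.11  5.22] [-0.09 -0.11  5.22]
[-2.68 -8.51  5.22] [-0.08 -8.51  5.22]
[ -2.67 -16.91   5.21] [ -0.07 -16.91   5.22]
[ -2.66 -25.31   5.21] [ -0.06 -25.3    5.21]
```

View pics/w1.png

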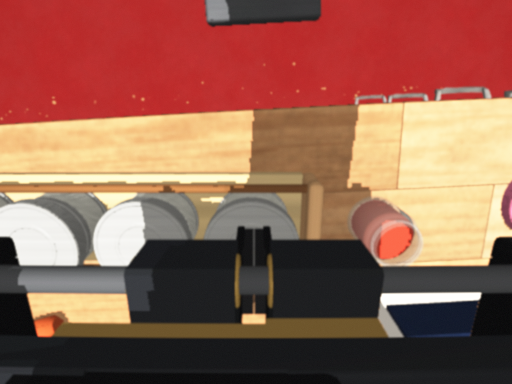

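The wrist view shows the shut fingertips at about (255,300), over the lid nearest the jar (255,220). The jar at (395,230) is well clear. I'll come down to just above the lid, then press slowly.

>>> carry_out(steps=[[[0,-0.1,2,0,0,0],[0,-0.1,3.5,0,0,0],[0,-0.1,4.4,0,0,0],[0,-0.1,4.7,0,0,0],[0,-0.1,4.8,0,0,0],[0,-0.1,4.85,0,0,0],[0,-0.1,4.9,0,0,0],[0,-0.1,4.95,0,0,0],[0,-0.1,5.0,0,0,0],[0,-0.1,5.0,0,0,0]]])

```text
time: 2.57
ee_pos: [0.4917, -0.0496, 0.0728]
eef_rot: [0.026, 1.0, 0.0, 0.0]
ft_force: [0.1, -0.1, 0.7]
width: 0.0004
grip_force: 0.0
```

>>> carry_out(steps=[[[0,0,0.05,0,0,0],[0,0,0.1,0,0,0],[0,0,0.1,0,0,0]]])

```text
time: 2.82
ee_pos: [0.4915, -0.0497, 0.0715]
eef_rot: [0.026, 1.0, 0.0, -0.0]
ft_force: [-0.1, 0.4, -0.9]
width: 0.0006
grip_force: 0.0
```

>>> carry_out(steps=[[[0,0,0.05,0,0,0],[0,0,0.1,0,0,0],[0,0,0.1,0,0,0]]])

```text
time: 3.07
ee_pos: [0.4916, -0.0496, 0.0705]
eef_rot: [0.026, 1.0, 0.0, 0.0]
ft_force: [-0.9, -0.1, -0.1]
width: 0.0005
grip_force: 0.3
```

>>> carry_out(steps=[[[0,0,0.03,0,0,0],[0,0,0.05,0,0,0],[0,0,0.05,0,0,0]]])

```text
time: 3.32
ee_pos: [0.4916, -0.0496, 0.0705]
eef_rot: [0.026, 1.0, 0.0, 0.0]
ft_force: [-3.1, 0.6, 6.9]
width: 0.0006
grip_force: 3.5
```

It stopped firmly at 70.5 mm. A tipped lid could stop at the same height, so I'll compare the side view with the first picture before I release.

Run:
```python
from h import *
im=r.camera("side")[:,:,::-1];cv2.imwrite("pics/side1.png",im)
a=cv2.imread("pics/side0.png")
f=lambda m:cv2.resize(m[165:280,230:320],None,fx=4,fy=4,interpolation=cv2.INTER_CUBIC)
cv2.imwrite("pics/s1.png",np.hstack([f(a),f(im)]))
```

```text
(no output)
```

View pics/s1.png

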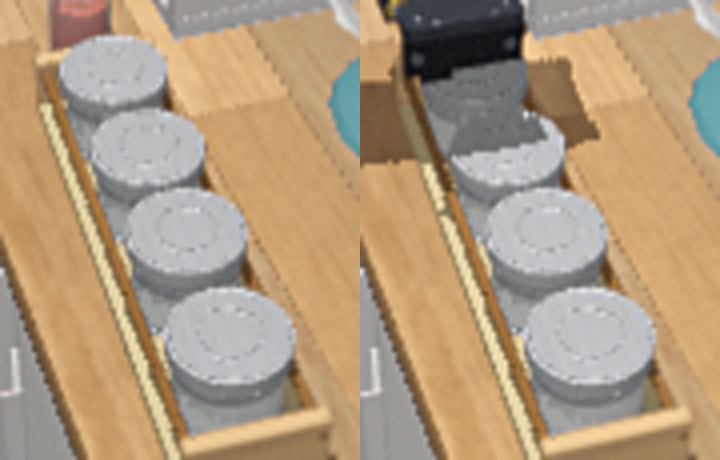

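>>> carry_out(steps=[[[0,0,-0.8,0,0,0],[0,0,-1.5,0,0,0],[0,-3,-1.5,0,0,0],[0,-6,-1.5,0,0,0],[0,-8.4,-1.5,0,0,0],[0,-8.4,-1.5,0,0,0],[0,-8.4,-0.8,0,0,0],[0,-8.4,-0.45,0,0,0],[0,-8.4,-0.35,0,0,0],[0,-8.4,-0.25,0,0,0],[0,-8.4,-0.25,0,0,0]]])

```text
time: 4.28
ee_pos: [0.4872, -0.1327, 0.0723]
eef_rot: [0.025, 1.0, 0.0, -0.0]
ft_force: [0.3, 0.1, -0.1]
width: 0.0005
grip_force: 0.0
```

>>> carry_out(steps=[[[0,0,0.05,0,0,0],[0,0,0.1,0,0,0],[0,0,0.1,0,0,0]]])

```text
time: 4.53
ee_pos: [0.4873, -0.1334, 0.0715]
eef_rot: [0.026, 1.0, 0.0, 0.0]
ft_force: [0.6, 0.9, 0.2]
width: 0.0003
grip_force: 0.0
```

>>> carry_out(steps=[[[0,0,0.05,0,0,0],[0,0,0.1,0,0,0],[0,0,0.1,0,0,0]]])

```text
time: 4.78
ee_pos: [0.4873, -0.1335, 0.0705]
eef_rot: [0.026, 1.0, 0.0, 0.0]
ft_force: [0.7, 0.4, 0.3]
width: 0.0005
grip_force: 0.3
```

>>> carry_out(steps=[[[0,0,0.03,0,0,0],[0,0,0.03,0,0,0]]])

```text
time: 4.95
ee_pos: [0.4873, -0.1335, 0.0705]
eef_rot: [0.026, 1.0, 0.0, 0.0]
ft_force: [-0.9, 1.1, 3.6]
width: 0.0005
grip_force: 2.1
```

Lid 2 behaves just like lid 1. On to lid 3.

>>> carry_out(steps=[[[0,0,-0.8,0,0,0],[0,0,-1.5,0,0,0],[0,-3,-1.5,0,0,0],[0,-6,-1.5,0,0,0],[0,-8.4,-1.5,0,0,0],[0,-8.4,-1.5,0,0,0],[0,-8.4,-0.8,0,0,0],[0,-8.4,-0.45,0,0,0],[0,-8.4,-0.35,0,0,0],[0,-8.4,-0.25,0,0,0],[0,-8.4,-0.25,0,0,0]]])

```text
time: 5.87
ee_pos: [0.483, -0.2165, 0.0725]
eef_rot: [0.025, 1.0, 0.0, -0.0]
ft_force: [-0.4, -0.3, 0.5]
width: 0.0002
grip_force: 0.1
```

>>> carry_out(steps=[[[0,0,0.05,0,0,0],[0,0,0.1,0,0,0],[0,0,0.1,0,0,0]]])

```text
time: 6.12
ee_pos: [0.4832, -0.217, 0.072]
eef_rot: [0.026, 1.0, 0.0, 0.0]
ft_force: [-1.0, 1.7, 4.0]
width: 0.0004
grip_force: 1.7
```

>>> carry_out(steps=[[[0,0,0.05,0,0,0],[0,0,0.1,0,0,0],[0,0,0.1,0,0,0]]])

```text
time: 6.37
ee_pos: [0.4833, -0.2171, 0.0716]
eef_rot: [0.026, 1.0, 0.0, 0.0]
ft_force: [-4.5, 3.4, 12.1]
width: 0.0006
grip_force: 6.0
```

>>> carry_out(steps=[[[0,0,0.03,0,0,0],[0,0,0.03,0,0,0]]])

```text
time: 6.53
ee_pos: [0.4833, -0.2171, 0.0715]
eef_rot: [0.026, 1.0, 0.001, 0.0]
ft_force: [-4.4, 4.4, 14.6]
width: 0.0008
grip_force: 7.4
```

Lid 3 is different. Contact comes about 1.5 mm higher, with force building from 72 mm, so it looks like the proud one. I'll lift, move to its middle and check the contact height.

>>> carry_out(steps=[[[0,0,-0.6,0,0,0],[0,0,-1.5,0,0,0],[-1.3,0,-1.5,0,0,0],[-2.6,0,-1.5,0,0,0],[-2.6,0,-1.5,0,0,0],[-2.6,0,-0.8,0,0,0],[-2.6,0,-0.5,0,0,0],[-2.6,0,-0.45,0,0,0],[-2.6,0,-0.4,0,0,0],[-2.6,0,-0.35,0,0,0],[-2.6,0,-0.3,0,0,0],[-2.6,0,-0.3,0,0,0]]])

```text
time: 7.53
ee_pos: [0.5085, -0.2189, 0.0738]
eef_rot: [0.026, 1.0, 0.0, -0.0]
ft_force: [-2.7, 0.5, 5.4]
width: 0.0004
grip_force: 2.7
```

>>> carry_out(steps=[[[0,0,0.05,0,0,0],[0,0,0.05,0,0,0]]])

```text
time: 7.7
ee_pos: [0.5086, -0.219, 0.0736]
eef_rot: [0.026, 1.0, 0.0, 0.0]
ft_force: [-4.6, 1.2, 9.1]
width: 0.0006
grip_force: 4.7
```

The middle of lid 3 meets the finger at 73.7 mm, so it is proud. I'll press it home in small steps.

>>> carry_out(steps=[[[0,0,0.05,0,0,0],[0,0,0.1,0,0,0],[0,0,0.15,0,0,0],[0,0,0.2,0,0,0],[0,0,0.25,0,0,0],[0,0,0.3,0,0,0],[0,0,0.35,0,0,0],[0,0,0.4,0,0,0],[0,0,0.4,0,0,0]]])

```text
time: 8.45
ee_pos: [0.5088, -0.219, 0.0704]
eef_rot: [0.026, 1.0, 0.0, 0.0]
ft_force: [-7.7, 3.4, 18.3]
width: 0.0003
grip_force: 9.3
```

>>> carry_out(steps=[[[0,0,0.05,0,0,0],[0,0,0.1,0,0,0],[0,0,0.1,0,0,0]]])

```text
time: 8.7
ee_pos: [0.5088, -0.219, 0.0704]
eef_rot: [0.026, 1.0, 0.001, 0.0]
ft_force: [-13.3, 4.0, 29.7]
width: 0.0005
grip_force: 15.1
```

It reached a firm stop at 70.4 mm, the same as the home lids. I'll lift off and recheck its edge lightly.

>>> carry_out(steps=[[[0,0,-0.3,0,0,0],[0,0,-0.7,0,0,0],[0,0,-1.6,0,0,0],[1.3,0,-1.6,0,0,0],[2.6,0,-1.6,0,0,0],[2.6,0,-1.6,0,0,0],[2.6,0,-1,0,0,0],[2.6,0,-0.6,0,0,0],[2.6,0,-0.5,0,0,0],[2.6,0,-0.45,0,0,0],[2.6,0,-0.4,0,0,0],[2.6,0,-0.4,0,0,0]]])

```text
time: 9.7
ee_pos: [0.483, -0.2175, 0.0718]
eef_rot: [0.026, 1.0, -0.0, -0.0]
ft_force: [0.3, 0.4, -0.0]
width: 0.0006
grip_force: 0.0
```

>>> carry_out(steps=[[[0,0,0.05,0,0,0],[0,0,0.1,0,0,0],[0,0,0.13,0,0,0],[0,0,0.15,0,0,0],[0,0,0.15,0,0,0]]])

```text
time: 10.12
ee_pos: [0.483, -0.2174, 0.0706]
eef_rot: [0.026, 1.0, 0.0, 0.0]
ft_force: [-0.5, 0.4, 2.5]
width: 0.0007
grip_force: 1.3
```

>>> carry_out(steps=[[[0,0,-0.5,0,0,0],[0,0,-2,0,0,0],[0,0,-5,0,0,0],[2,0,-9,0,0,0],[5,0,-12,0,0,0],[7,0,-14,0,0,0],[7,0,-14,0,0,0],[7,0,-14,0,0,0]]])

```text
time: 10.78
ee_pos: [0.4132, -0.214, 0.212]
eef_rot: [0.026, 1.0, 0.001, 0.002]
ft_force: [0.4, -0.7, -1.0]
width: 0.0002
grip_force: 0.0
```

Run:
```python
from h import *
s=r.read_state();print(s["time"],s["ee_pos"],s["ft_force"])
a=cv2.imread("pics/side0.png");im=r.camera("side")[:,:,::-1]
f=lambda m:cv2.resize(m[150:330,225:325],None,fx=3,fy=3,interpolation=cv2.INTER_CUBIC)
cv2.imwrite("pics/s2.png",np.hstack([f(a),f(im)]))
```

```text
10.7833 [ 0.41317611 -0.21401951  0.21203415] [ 0.3801426  -0.68926563 -0.95692292]
```

View pics/s2.png

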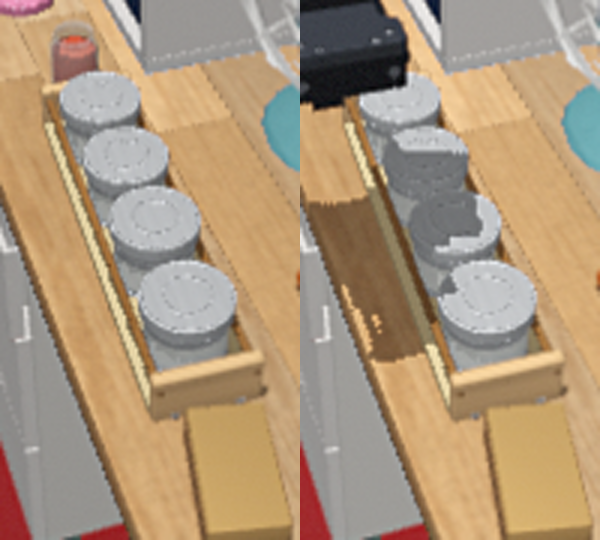

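All four lids sit in place and level, the block hasn't moved, and the arm is clear. The edge recheck on lid 3 was firm at 70.6 mm, so I'm handing in.

```bash
python3 -c "
from bench import r
print(r.close_job())"
```

```text
the job is handed in; nothing more can be done
None
```

The rocking lid was the third from the jar end; I pressed it home (firm stop at 70.4 mm, like the others), lids 1 and 2 were firm when tested, lid 4 was left untouched, and the job was handed in at about 11 s.

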